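# Sort the pegs and the brush left under the stairs

### The job

Sort out what has been left lying on the floorboards under the stairs: drop the two big clothes pegs into the black pot with the other pegs, and lay the scrubbing brush in the open front tray of the caddy, all of it inside the tray. Leave the other things where they are, and do not shove or tip the pot or the caddy.

Things in the scene. Friction and masses are not known exactly. Their poses are not given: they have to be found in the camera images.
- peg_a: Large white plastic clothes peg lying flat on its side: 112 mm long (x), 20 mm high; two slim arms in a narrow V (up to 40 mm apart at the handle end, jaw end at +x) joined at mid-length by a flat-sided hub 30 mm long and 34 mm wide, where it is best gripped across y. Origin: underside, below the hub; z up. Mass about 40 g.
- peg_b: A second peg, identical to peg_a, with the same origin and axes.
- brush: Wooden scrubbing brush on its bristles, 167 mm long (x -82 to +85 mm), 40 mm high. Origin: underside (bristle tips), mid-length. Head, x -1 to +85: wooden back 50 mm wide (z 20 to 40) over bristle block 44 mm wide (z 0 to 20). Handle, x -82 to 0: 24 mm wide, z 21 to 39. About 140 g, balance point in the head.
- brush_grip (a point): Middle of the brush's head, 42 mm from the brush's origin along +x and 25 mm above its underside: the place to grip, across y (50 mm wide).
- brush_head_end (a point): Far end of the brush's head, on its centre line (x = +85 mm, z = 30 mm in the brush's frame).
- brush_handle_end (a point): End of the brush's handle, on its centre line (x = -82 mm, z = 30 mm in the brush's frame).
- pot: Round black ceramic pot, open at the top, 100 mm high, 180 mm across outside at the rim, tapering to 144 mm at the foot; wall and floor 6 mm. Three small coloured pegs (76 mm long) are stuck on its floor, tops 18 mm above the boards. Origin: centre of the underside, z up. Loose, about 0.95 kg.
- caddy: Orange plastic caddy, loose, 0.9 kg. Front (+x): one empty open tray, 145 x 240 mm outside (x, y), 55 mm high, walls and floor 5 mm. Behind it (-x, robot side, x -72 to -158 mm) two tiers of small divided compartments, stacked to 113 mm high. Origin: underside, centre of the front tray; z up.
- descaler: Closed grey descaler bottle standing upright, 68 mm diameter, 190 mm high; leave it alone. Origin: centre of its underside.
- wax_tin: Low round steel tin, 56 mm diameter, 22 mm high, among the things to sort; leave it alone. Origin: centre of its underside.
- spanner: Steel spanner lying flat beyond the things to sort; leave it alone. Origin: on its underside near its middle.
- mug: White ceramic mug, 80 mm diameter, 90 mm high, handle at +y; leave it alone. Origin: centre of its underside.

How it is judged:
By the outcome, as a careful person would: the job done as asked, in the order asked, and still so for the second after the job is handed in, with the robot touching nothing.
It also fails if it takes over 67 s, if anything falls off the work surface, if the arm or the gripper's body presses on something with over 40 N, if the wrist force passes 120 N, or if a joint passes its speed limit or range.

### The arm

A 6-joint arm with a two-finger parallel gripper is mounted at the origin on the work surface. World frame = base frame: x ahead of the robot, y to its left, z up, the work surface at z = 0. Lengths are in m, angles in rad, forces in N, time in s.
With the tool pointing down it reaches from about 0.25 to 0.725 m from the base axis. Payload 4 kg.
Tool frame: the origin (TCP) lies at the very end of the fingers, on their centre line; the grasp point (between the pads) lies 19 mm behind it; z points along the fingers, y is the line along which they close (so a half turn about z gives the same grasp; the last joint's range is limited). The gripper opens to 85 mm and grips with 20 to 120 N. Pads are 22 mm wide; open, the fingers measure 114 mm over their backs; the gripper's body (76 mm by 85 mm) begins 54 mm behind the grasp point. The pads swing forward as they close: fully open they stand 13 mm farther back than shut.
Start: joints at [1.142, 0.241, 0.005, 1.335, 0, 1.571], TCP at [0.208, 0.455, 0.231] pointing down, gripper open.
Joint ranges: [-2.72, 2.72], [-1.05, 1.87], [-1.09, 1.28], [-1.99, 2.15], [-1.42, 1.44], [-3.14, 3.14]. Speed limits (rad/s): [2.79, 2.79, 3.14, 3.14, 3.14, 3.14].

### API

Orientations are given as a unit quaternion [x, y, z, w].
In Python, from workcell import bot, vision, workorder gives the robot as it stands.
- The arm moves only by the shell command python3 -m creep 'ROWS' [OPENING]. ROWS is JSON, a list of rows, each a list of 2 entries, a list of its own where there are three numbers: the shift along the tool's x, y, z in mm, then the turn, a rotation vector about the tool's x, y, z in rad. In form: [[[dx, dy, dz], [wx, wy, wz]], ...]. A call has 1 to 12 rows; each row shifts and turns the commanded pose from where the row before left it, along the tool's axes as they then stand; what a row does not reach is not made up. A row lasts 1/8 s, in which the tool goes at most 62.5 mm and 10.7 degrees, less where a joint would pass 70% of its speed; a pose out of reach is approached as far as the arm can. A call is refused whole if a number of a shift passes 62.5 or a number of a turn 0.188, either way. A call with a gripper value outside its range is refused whole. OPENING is the finger opening in mm, from 0 to 85.4, set as the call begins (- or left out, the last holds). The fingers move at their own pace and stop on an object; the grip force is fixed at half the most. Time passes only in rows, so rows that do not move let the fingers close. It gives the time, the measured TCP pose, the force, the opening and the grip force at its end, in the units of the state.
- bot.get_obs(): the state, without advancing time (a new reading comes with each control period).
- vision.camera(name): name is "scene" or "top" or "wrist"; returns a dict with "image" (400x640x3 uint8, blue, green, red), "z_map" (400x640 float32, m along the optical axis (not along the pixel's ray), 0 where there is no reading), "K" (3x3 intrinsics, pixels), "k1" (the pictures are not rectified: a ray, as slopes to the right and down, at radius r is drawn at 1 + k1 r^2 times it, then the intrinsics apply), "rvec" (rotation vector, rad) and "tvec" (3), from world to camera coordinates, as OpenCV has them; the wrist camera has in their place "tool_from_camera" (4x4, takes a point from camera to tool coordinates, whose origin is the TCP and whose axes are the flange's). Camera axes: x right, y down, z forward; pixel columns grow to the right and rows downward; lengths in m; the calibration is good to about 2 mm. A picture is of the moment at which its call begins: read the wrist's pose just before it.
- workorder.job_done(): hands the job in; it is judged then, once.
Trained networks look in a picture, given as the dict that the camera call returned (one of the last four; its "shot" number tells which), for a name from the list of things; names that differ only in an ending like _2 or _b are one class to them, and where a whole thing is asked for, a point or a joint stands for the part that bears it (a point fixed in the world has none). Each returns a list of dicts, best first, with "score" (0 to 1); they miss things now and then, are a little off and sometimes report something else, mostly with a low value. They report only what shows in the picture. A call takes as long as a camera call.
- vision.spot_in(picture, query): "position" ([column, row] in pixels, amid what is visible of it).
- vision.place_of(picture, query): "position" ([column, row] in pixels: a listed point, or the origin of a listed thing).
The state is a dict: "clock": time; "joint_pos": joint angles; "joint_vel": joint speeds; "tau": joint torques, N m; "eef_pos": TCP position; "tool_rot": TCP orientation; "ft_force": force on the tool from outside, world axes, zero at the start; "ft_torque": the same for the moment, N m; "grip_width": finger opening in m; "grasp_force": force on a finger pad.
Only numpy, scipy, OpenCV 4.12 (cv2) and the standard library are available. Lean on these libraries where they do the work, as an engineer would, in place of code of your own. Each camera call takes 0.05 s, during which the arm holds its last target. There are 200 camera calls.

## Working session

There is one attempt and no reset: what is moved stays moved. The work goes in short steps, Python scripts to look and compute and a shell command to move; the robot and the scene stay as the last step left them, time stands still between calls to the robot, and variables do not carry over. Pictures are saved under pics/ and viewed, at most 13 in all, crops included, and the job is handed in when it is done.

```bash
ls; mkdir -p pics
cat > h.py <<'E'
import numpy as np, cv2
from scipy.spatial.transform import Rotation as R
from workcell import bot, vision, workorder
def pose():
    o=bot.get_obs(); return np.array(o["eef_pos"]),R.from_quat(o["tool_rot"]),o
def cam(name):
    p,r,o=pose(); c=vision.camera(name)
    if name=="wrist":
        T=np.array(c["tool_from_camera"]); M=np.eye(4); M[:3,:3]=r.as_matrix(); M[:3,3]=p; c["_W"]=M@T
    else:
        M=np.eye(4); M[:3,:3]=cv2.Rodrigues(np.array(c["rvec"]))[0]; M[:3,3]=np.ravel(c["tvec"]); c["_W"]=np.linalg.inv(M)
    return c
def ray(c,px):
    d=np.array([c["k1"],0,0,0,0],float)
    return cv2.undistortPoints(np.array([[px]],float),np.array(c["K"]),d,None,None,cv2.TERM_CRITERIA and (3,50,1e-9))[0,0] if False else cv2.undistortPoints(np.array([[px]],float),np.array(c["K"]),d)[0,0]
def onz(c,px,z):
    s=ray(c,px); d=c["_W"][:3,:3]@np.array([s[0],s[1],1]); o=c["_W"][:3,3]
    return o+d*(z-o[2])/d[2]
def cloud(c,step=1):
    zm=c["z_map"]; v,u=np.mgrid[0:400:step,0:640:step]
    pts=np.stack([u.ravel(),v.ravel()],1).astype(float)[:,None]
    s=cv2.undistortPoints(pts,np.array(c["K"]),np.array([c["k1"],0,0,0,0],float))[:,0]
    z=zm[v.ravel(),u.ravel()]
    P=np.c_[s*z[:,None],z]@c["_W"][:3,:3].T+c["_W"][:3,3]
    P[z<=0]=np.nan
    return P.reshape(v.shape+(3,))
E
python3 - <<'E'
from h import *
c=cam("top"); s=cam("scene")
cv2.imwrite("pics/top.png",c["image"]); cv2.imwrite("pics/scene.png",s["image"])
print(c["K"],c["k1"],c["_W"])
for n,z in [("peg_a",0),("brush",0),("brush_grip",.025),("brush_head_end",.03),("brush_handle_end",.03),("pot",0),("caddy",0),("descaler",0),("wax_tin",0),("spanner",0),("mug",0)]:
    for k,cc in (("top",c),("scene",s)):
        for d in vision.place_of(cc,n)[:4]: print(n,k,np.round(d["position"]),round(d["score"],2),onz(cc,d["position"],z).round(3))
E
```

```text
pics
[[392.64699495   0.         314.60640392]
 [  0.         392.64699495 197.02789797]
 [  0.           0.           1.        ]] -0.06634388645897203 [[ 0.020081   -0.98700814  0.15941043  0.44005426]
 [-0.99950304 -0.02369325 -0.02079171  0.01071424]
 [ 0.02429854 -0.15891369 -0.98699342  1.16800865]
 [ 0.          0.          0.          1.        ]]
peg_a top [315. 256.] 0.78 [ 0.452 -0.019  0.   ]
peg_a top [366. 199.] 0.6 [ 0.628 -0.17   0.   ]
peg_a top [196. 185.] 0.41 [0.657 0.346 0.   ]
peg_a scene [268. 244.] 0.94 [ 0.616 -0.158  0.   ]
peg_a scene [290. 194.] 0.62 [ 0.467 -0.029  0.   ]
brush top [251. 189.] 0.86 [0.648 0.178 0.   ]
brush scene [388. 209.] 0.94 [ 0.655  0.172 -0.   ]
brush_grip top [239. 184.] 0.56 [0.658 0.212 0.025]
brush_grip top [198. 189.] 0.21 [0.639 0.333 0.025]
brush_grip scene [400. 197.] 0.82 [0.652 0.211 0.025]
brush_grip scene [416. 196.] 0.47 [0.67  0.248 0.025]
brush_head_end top [224. 178.] 0.92 [0.675 0.257 0.03 ]
brush_head_end scene [416. 193.] 0.77 [0.665 0.254 0.03 ]
brush_head_end scene [267. 246.] 0.71 [ 0.65  -0.173  0.03 ]
brush_handle_end top [277. 192.] 0.7 [0.636 0.097 0.03 ]
brush_handle_end scene [359. 208.] 0.69 [0.641 0.089 0.03 ]
pot top [179. 266.] 0.58 [0.413 0.38  0.   ]
pot top [432. 195.] 0.34 [ 0.643 -0.371  0.   ]
pot scene [394. 141.] 0.94 [0.392 0.37  0.   ]
caddy top [432. 259.] 0.72 [ 0.45  -0.366  0.   ]
caddy scene [167. 230.] 0.7 [ 0.443 -0.367  0.   ]
descaler top [195. 189.] 0.83 [0.645 0.347 0.   ]
descaler scene [436. 190.] 0.87 [0.65  0.334 0.   ]
wax_tin top [308. 220.] 0.72 [0.559 0.006 0.   ]
wax_tin scene [316. 211.] 0.85 [0.566 0.002 0.   ]
wax_tin scene [399. 199.] 0.15 [0.632 0.223 0.   ]
spanner top [319. 145.] 0.87 [ 0.791 -0.023  0.   ]
spanner scene [351. 271.] 0.9 [ 0.792 -0.024  0.   ]
mug scene [190. 281.] 0.84 [ 0.639 -0.365  0.   ]
```

View pics/top.png

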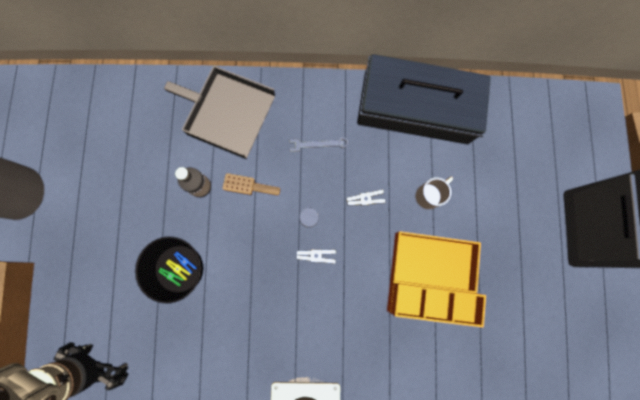

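View pics/scene.png

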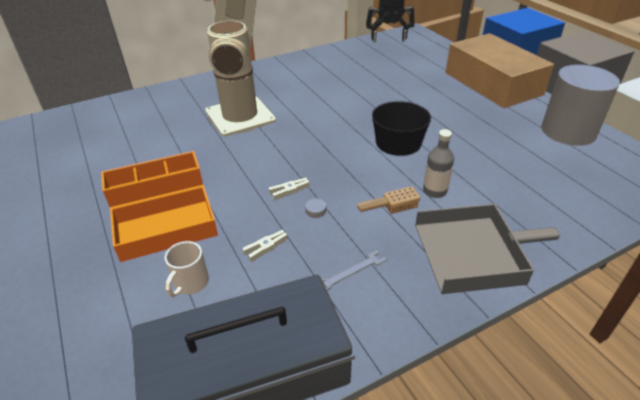

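Run:
```python
from h import *
p,r,o=pose(); print(p.round(3),r.as_matrix().round(2).tolist())
for name in ("top","scene"):
    c=cam(name); P=cloud(c); im=c["image"].astype(float); b,g,rr=im[...,0],im[...,1],im[...,2]
    print(name, "floor z", np.nanmedian(P[...,2][(abs(P[...,0]-.55)<.05)&(abs(P[...,1])<.1)]).round(4))
    hsv=cv2.cvtColor(c["image"],cv2.COLOR_BGR2HSV)
    def near(x,y,d): return np.hypot(P[...,0]-x,P[...,1]-y)<d
    for n,xy,d,m,ht in (("pegN",(.455,-.02),.085,(hsv[...,1]<60)&(hsv[...,2]>165),.015),("pegF",(.625,-.165),.085,(hsv[...,1]<60)&(hsv[...,2]>165),.015),("brush",(.65,.175),.12,(rr>b+25),.03)):
        mk=m&near(*xy,d); v,u=np.nonzero(mk)
        if len(u)<5: print(n,"few"); continue
        Q=np.array([onz(c,(a,bb),ht)[:2] for a,bb in zip(u,v)]).astype(np.float32)
        rect=cv2.minAreaRect(Q); mu=Q.mean(0); w,V=np.linalg.eigh(np.cov(Q.T)); a=V[:,1]
        pr=(Q-mu)@V; mid=mu+V@((pr.max(0)+pr.min(0))/2)
        print(n,len(u),"mean",mu.round(3),"mid",mid.round(3),"yaw",np.degrees(np.arctan2(a[1],a[0])).round(1),"ext",np.ptp(pr,axis=0).round(3))
    mk=near(.4,.375,.11)&(P[...,2]>.085)&(P[...,2]<.112)
    Q=P[mk][:,:2]; 
    if len(Q)>10: print("rim",len(Q),(Q.max(0)+Q.min(0))/2,np.ptp(Q,axis=0), cv2.minEnclosingCircle(Q.astype(np.float32)))
    mk=(hsv[...,0]<25)&(hsv[...,1]>120)&near(.4,-.37,.22)&(P[...,2]>.047)&(P[...,2]<.065)
    Q=P[mk][:,:2]; print("tray rim",len(Q),cv2.minAreaRect(Q.astype(np.float32)),cv2.boxPoints(cv2.minAreaRect(Q.astype(np.float32))).round(3).tolist())
    mk=(hsv[...,0]<25)&(hsv[...,1]>120)&near(.4,-.37,.22)&(P[...,2]>.0)&(P[...,2]<.012)
    Q=P[mk][:,:2]; print("tray floor",len(Q),cv2.boxPoints(cv2.minAreaRect(Q.astype(np.float32))).round(3).tolist())
    if name=="top":
        cv2.imwrite("pics/crop.png",cv2.resize(c["image"][160:340,120:500],None,fx=2.1,fy=2.1,interpolation=cv2.INTER_CUBIC))
```

```text
[0.208 0.455 0.231] [[-0.91, 0.42, 0.0], [0.42, 0.91, 0.0], [-0.0, 0.0, -1.0]]
top floor z 0.0004
pegN 463 mean [ 0.454 -0.022] mid [ 0.454 -0.021] yaw 88.6 ext [0.041 0.117]
pegF 410 mean [ 0.627 -0.167] mid [ 0.627 -0.167] yaw 99.9 ext [0.043 0.113]
brush 727 mean [0.655 0.188] mid [0.687 0.168] yaw 80.3 ext [0.122 0.168]
rim 745 [0.4069     0.37934882] [0.17858948 0.17780668] ((0.4075445234775543, 0.38013455271720886), 0.09043774008750916)
tray rim 1939 ((0.4005240797996521, -0.3616885244846344), (0.24292758107185364, 0.2263479232788086), 83.56333923339844) [[0.27399998903274536, -0.4699999988079071], [0.49900001287460327, -0.4950000047683716], [0.5270000100135803, -0.2540000081062317], [0.3019999861717224, -0.2280000001192093]]
tray floor 3336 [[0.2590000033378601, -0.4620000123977661], [0.4950000047683716, -0.4909999966621399], [0.5239999890327454, -0.25600001215934753], [0.2879999876022339, -0.22699999809265137]]
scene floor z 0.0008
pegN 312 mean [ 0.449 -0.022] mid [ 0.483 -0.024] yaw 86.0 ext [0.111 0.115]
pegF 466 mean [ 0.628 -0.171] mid [ 0.649 -0.172] yaw 122.1 ext [0.121 0.15 ]
brush 1017 mean [0.703 0.155] mid [0.814 0.069] yaw 143.2 ext [0.185 0.675]
rim 654 [0.4054908  0.37633746] [0.1822666  0.18295596] ((0.40593260526657104, 0.37683528661727905), 0.09243367612361908)
tray rim 1304 ((0.39871037006378174, -0.3643152713775635), (0.23918773233890533, 0.2389962077140808), 83.96495056152344) [[0.2669999897480011, -0.47099998593330383], [0.5049999952316284, -0.4959999918937683], [0.5299999713897705, -0.257999986410141], [0.2919999957084656, -0.2329999953508377]]
tray floor 2175 [[0.3529999852180481, -0.492000013589859], [0.503000020980835, -0.5090000033378601], [0.5299999713897705, -0.26100000739097595], [0.3799999952316284, -0.24500000476837158]]
```

View pics/crop.png

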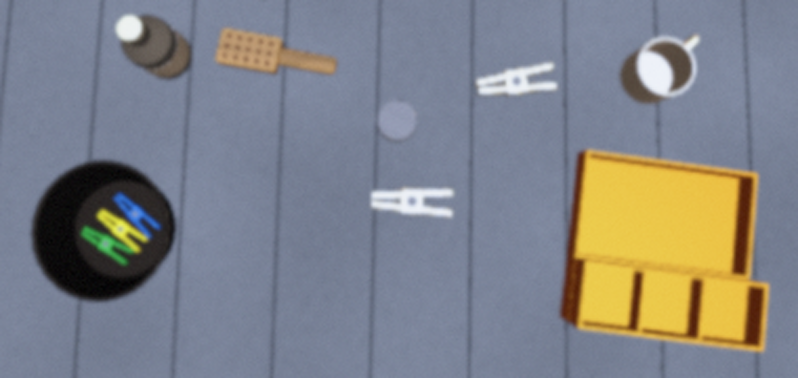

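```bash
cat >> h.py <<'E'
def goal(x,y,z,yaw):
    """turn about tool axes first, then the shift in the turned axes (mm)"""
    p,r,o=pose(); a=np.radians(yaw)
    X=np.array([np.cos(a),np.sin(a),0]); Z=np.array([0,0,-1.]); Rt=np.c_[X,np.cross(Z,X),Z]
    w=(r.inv()*R.from_matrix(Rt)).as_rotvec(); d=Rt.T@(np.array([x,y,z])-p)*1000
    print("t",round(o["clock"],2),"turn",w.round(3),"shift",d.round(1))
E
python3 -c "
from h import *; goal(.454,-.021,.15,88.6)"
```

```text
t 1.3 turn [ 0.    -0.     1.166] shift [-469.6  257.7   81.3]
```

```bash
python3 -m creep '[[[0,0,0],[0,0,0.166]],[[0,0,0],[0,0,0.166]],[[0,0,0],[0,0,0.166]],[[0,0,0],[0,0,0.166]],[[0,0,0],[0,0,0.166]],[[0,0,0],[0,0,0.166]],[[0,0,0],[0,0,0.17]]]' 60 && python3 -m creep '[[[-47,26,8],[0,0,0]],[[-47,26,8],[0,0,0]],[[-47,26,8],[0,0,0]],[[-47,26,8],[0,0,0]],[[-47,26,8],[0,0,0]],[[-47,26,8],[0,0,0]],[[-47,26,8],[0,0,0]],[[-47,26,8],[0,0,0]],[[-47,25,8],[0,0,0]],[[-47,25,8],[0,0,0]],[[0,0,0],[0,0,0]]]'
cat > look.py <<'E'
import sys; from h import *
q=sys.argv[1]; z=float(sys.argv[2]); c=cam("wrist")
for d in vision.place_of(c,q)[:3]: print("place",np.round(d["position"]),round(d["score"],2),onz(c,d["position"],z).round(4))
if q.startswith("peg"):
    hsv=cv2.cvtColor(c["image"],cv2.COLOR_BGR2HSV); m=((hsv[...,1]<60)&(hsv[...,2]>165)).astype(np.uint8)
    n,l,st,ce=cv2.connectedComponentsWithStats(m)
    for i in range(1,n):
        if st[i,4]<600: continue
        v,u=np.nonzero(l==i); Q=np.array([onz(c,t,.018)[:2] for t in zip(u[::5],v[::5])]); mu=Q.mean(0); w,V=np.linalg.eigh(np.cov(Q.T)); a=V[:,1]; pr=(Q-mu)@V
        print("blob",st[i],mu.round(4),"mid",(mu+V@((pr.max(0)+pr.min(0))/2)).round(4),"yaw",np.degrees(np.arctan2(a[1],a[0])).round(1),np.ptp(pr,axis=0).round(3))
cv2.imwrite(sys.argv[3],c["image"]); p,r,o=pose(); print(p.round(4),r.as_matrix()[:,2].round(3),o["grip_width"],o["clock"])
E
python3 look.py peg_a 0 pics/w1.png
```

```text
clock: 2.17
eef_pos: [0.2079, 0.4548, 0.2313]
tool_rot: [0.717, 0.697, -0.0, -0.0]
ft_force: [0.3, -0.4, -0.2]
grip_width: 0.0598
grasp_force: 0.0
clock: 3.55
eef_pos: [0.4556, -0.0243, 0.1507]
tool_rot: [0.718, 0.696, -0.0, 0.0]
ft_force: [-0.9, 0.6, -0.3]
grip_width: 0.0599
grasp_force: 0.0
place [480. 310.] 0.87 [ 0.625  -0.1719  0.    ]
place [314. 177.] 0.71 [ 0.4528 -0.021   0.    ]
blob [ 295  119   42  126 3282] [ 0.4538 -0.0204] mid [ 0.4539 -0.0233] yaw 88.6 [0.038 0.112]
blob [ 416  122   66   65 3300] [5.675e-01 5.000e-04] mid [5.671e-01 3.000e-04] yaw -138.1 [0.054 0.054]
blob [473 269  34  52 955] [ 0.6226 -0.1414] mid [ 0.62   -0.1444] yaw 105.9 [0.032 0.061]
[ 0.4542 -0.0217  0.1511] [-0.001  0.    -1.   ] 0.06005243080575985 3.65
```

View pics/w1.png

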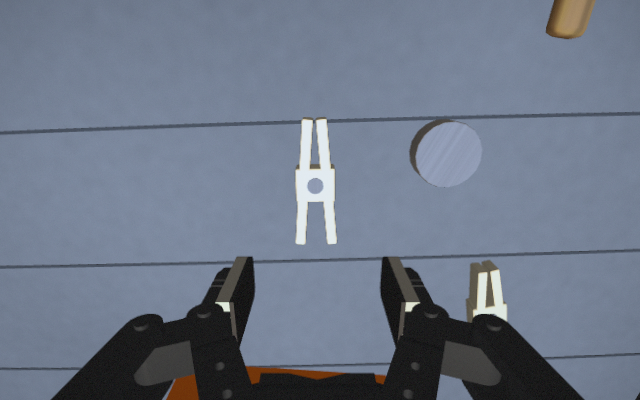

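```bash
python3 -m creep '[[[0,0,40],[0,0,0]],[[0,0,50],[0,0,0]],[[0,0,40],[0,0,0]],[[0,0,16],[0,0,0]],[[0,0,0],[0,0,0]]]' && python3 -m creep '[[[0,0,0],[0,0,0]],[[0,0,0],[0,0,0]],[[0,0,0],[0,0,0]],[[0,0,0],[0,0,0]]]' 20
```

```text
clock: 4.28
eef_pos: [0.4528, -0.0198, 0.0045]
tool_rot: [0.715, 0.699, -0.001, -0.001]
ft_force: [-1.2, 0.2, 1.4]
grip_width: 0.06
grasp_force: 0.0
clock: 4.78
eef_pos: [0.456, -0.021, 0.0069]
tool_rot: [0.715, 0.699, 0.001, 0.001]
ft_force: [-0.4, 1.2, 6.8]
grip_width: 0.0323
grasp_force: 60.5
```

```bash
python3 -m creep '[[[0,0,-45],[0,0,0]],[[0,0,-50],[0,0,0]],[[0,0,-50],[0,0,0]],[[20,0,-15],[0,0,0]],[[54,-8,0],[0,0,0]],[[54,-8,0],[0,0,0]],[[54,-8,0],[0,0,0]],[[54,-8,0],[0,0,0]],[[54,-8,0],[0,0,0]],[[54,-8,0],[0,0,0]],[[54,-8,0],[0,0,0]],[[0,0,0],[0,0,0]]]'
python3 - <<'E'
from h import *
goal(.406,.378,.045,88.6)
c=cam("wrist"); cv2.imwrite("pics/w2.png",c["image"]); print(bot.get_obs()["grip_width"])
print([(np.round(d["position"]),onz(c,d["position"],0).round(3)) for d in vision.place_of(c,"pot")[:2]])
E
```

```text
clock: 6.28
eef_pos: [0.4073, 0.3814, 0.1652]
tool_rot: [0.714, 0.7, 0.001, -0.0]
ft_force: [-0.0, -0.2, -0.2]
grip_width: 0.0326
grasp_force: 59.9
t 6.28 turn [ 0.001 -0.001  0.006] shift [ -3.4  -1.2 120.2]
0.03238298531341837
[(array([317., 180.]), array([0.407, 0.378, 0.   ]))]
```

View pics/w2.png

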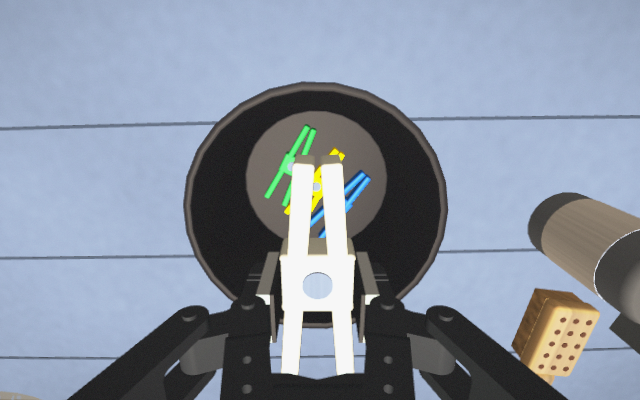

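```bash
python3 -m creep '[[[-2,0,40],[0,0,0]],[[0,0,45],[0,0,0]],[[0,0,33],[0,0,0]],[[0,0,0],[0,0,0]]]' && python3 -m creep '[[[0,0,0],[0,0,0]],[[0,0,0],[0,0,0]],[[0,0,-40],[0,0,0]],[[0,0,-50],[0,0,0]],[[0,0,-40],[0,0,0]],[[0,0,0],[0,0,0]]]' 62
python3 - <<'E'
from h import *
goal(.626,-.168,.15,100.5)
E
```

```text
clock: 6.88
eef_pos: [0.4064, 0.3723, 0.045]
tool_rot: [0.716, 0.698, -0.004, 0.0]
ft_force: [0.6, 0.7, -0.3]
grip_width: 0.0323
grasp_force: 59.9
clock: 7.62
eef_pos: [0.4106, 0.3782, 0.1833]
tool_rot: [0.716, 0.699, 0.006, 0.0]
ft_force: [0.5, 0.3, -0.3]
grip_width: 0.062
grasp_force: 0.0
t 7.62 turn [ 0.009 -0.007 -0.207] shift [-576.3  112.3   33.3]
```

```bash
python3 -m creep '[[[0,0,0],[0,0,-0.103]],[[-52,10,3],[0,0,-0.103]],[[-52,10,3],[0,0,0]],[[-52,10,3],[0,0,0]],[[-52,10,3],[0,0,0]],[[-52,10,3],[0,0,0]],[[-52,10,3],[0,0,0]],[[-52,10,3],[0,0,0]],[[-52,10,3],[0,0,0]],[[-52,10,3],[0,0,0]],[[-52,10,3],[0,0,0]],[[-52,10,3],[0,0,0]]]' && python3 -m creep '[[[0,0,0],[0,0,0]]]'; python3 look.py peg_a 0 pics/w3.png; python3 -c "
from h import *; goal(.626,-.168,.0055,100.5)"
```

```text
clock: 9.12
eef_pos: [0.6149, -0.1701, 0.1443]
tool_rot: [0.64, 0.768, 0.0, 0.0]
ft_force: [0.2, 1.1, 0.1]
grip_width: 0.062
grasp_force: 0.0
clock: 9.25
eef_pos: [0.6149, -0.1723, 0.1432]
tool_rot: [0.642, 0.767, -0.0, 0.0]
ft_force: [0.2, 0.6, -0.2]
grip_width: 0.0618
grasp_force: 0.0
place [328. 182.] 0.6 [ 0.6247 -0.1698  0.    ]
blob [ 532   11   59  148 2185] [ 0.7894 -0.061 ] mid [ 0.7898 -0.0578] yaw 95.0 [0.029 0.109]
blob [ 308  118   45  137 3530] [ 0.6248 -0.1655] mid [ 0.6254 -0.1714] yaw 100.2 [0.037 0.119]
[ 0.614  -0.1687  0.1437] [-0.001  0.001 -1.   ] 0.06203496919459428 9.35
t 9.35 turn [-0.001 -0.001 -0.002] shift [ -1.5  11.9 138.2]
```

View pics/w3.png

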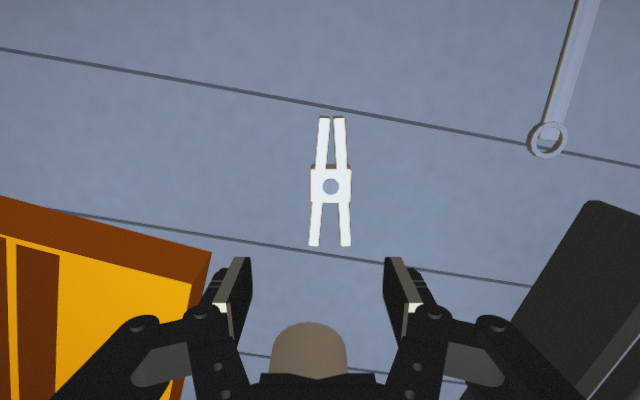

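```bash
python3 -m creep '[[[-3,11,20],[0,0,0]],[[0,0,50],[0,0,0]],[[0,0,50],[0,0,0]],[[0,0,18],[0,0,0]],[[0,0,0],[0,0,0]]]' && python3 -m creep '[[[0,0,0],[0,0,0]],[[0,0,0],[0,0,0]],[[0,0,0],[0,0,0]],[[0,0,0],[0,0,0]]]' 20 && python3 -m creep '[[[0,0,-45],[0,0,0]],[[0,0,-50],[0,0,0]],[[0,0,-50],[0,0,0]],[[0,0,-30],[0,0,0]],[[0,0,0],[0,0,0]]]' && python3 -c "
from h import *; goal(.406,.378,.18,88.6);goal(.406,.378,.18,100.5)"
```

```text
clock: 9.98
eef_pos: [0.625, -0.1681, 0.0047]
tool_rot: [0.639, 0.769, -0.001, -0.002]
ft_force: [0.6, 0.9, 0.8]
grip_width: 0.0618
grasp_force: 0.0
clock: 10.48
eef_pos: [0.6281, -0.17, 0.0093]
tool_rot: [0.64, 0.768, 0.001, 0.002]
ft_force: [0.3, 0.7, 6.9]
grip_width: 0.0323
grasp_force: 61.6
clock: 11.1
eef_pos: [0.628, -0.1701, 0.1858]
tool_rot: [0.64, 0.768, 0.002, 0.004]
ft_force: [-0.7, 0.2, -0.4]
grip_width: 0.0321
grasp_force: 60.8
t 11.1 turn [0.008 0.003 0.206] shift [ 542.5 -235.4    5.8]
t 11.1 turn [ 0.008  0.004 -0.001] shift [ 579.4 -118.4    5.8]
```

```bash
python3 -m creep '[[[52,-11,0],[0,0,0]],[[53,-11,0],[0,0,0]],[[53,-11,0],[0,0,0]],[[53,-11,0],[0,0,0]],[[53,-11,0],[0,0,0]],[[53,-11,0],[0,0,0]],[[53,-11,0],[0,0,0]],[[53,-11,0],[0,0,0]],[[53,-11,0],[0,0,0]],[[53,-10,0],[0,0,0]],[[50,-9,0],[0,0,0]],[[0,0,0],[0,0,0]]]'
python3 - <<'E'
from h import *
goal(.406,.378,.055,100.5)
c=cam("wrist"); cv2.imwrite("pics/w4.png",c["image"])
print([(np.round(d["position"]),onz(c,d["position"],0).round(3)) for d in vision.place_of(c,"pot")[:2]])
E
```

```text
clock: 12.6
eef_pos: [0.4029, 0.3811, 0.1796]
tool_rot: [0.638, 0.77, -0.001, -0.0]
ft_force: [-0.2, -1.7, -0.7]
grip_width: 0.0321
grasp_force: 60.8
t 12.6 turn [-0.002  0.001  0.004] shift [ -3.6   2.5 124.6]
[]
```

View pics/w4.png

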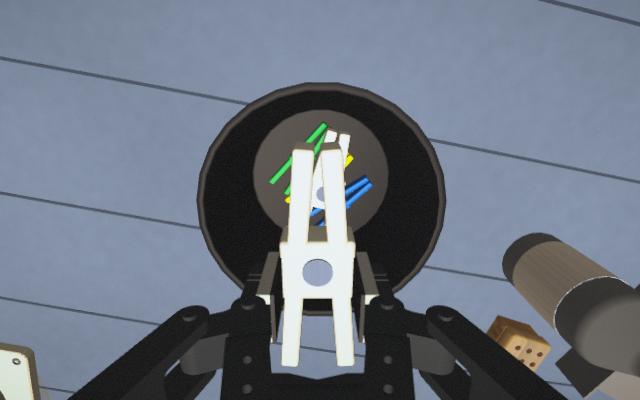

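```bash
python3 -m creep '[[[-2,1,40],[0,0,0]],[[0,0,45],[0,0,0]],[[0,0,35],[0,0,0]],[[0,0,0],[0,0,0]]]' && python3 -m creep '[[[0,0,0],[0,0,0]],[[0,0,0],[0,0,0]],[[0,0,-40],[0,0,0]],[[0,0,-50],[0,0,0]],[[0,0,-50],[0,0,0]],[[0,0,-10],[0,0,0]]]' 75
python3 - <<'E'
from h import *
goal(.53,.19,.24,80)
c=cam("top"); print(vision.camera("wrist")["tool_from_camera"])
P=cloud(c); m=(np.hypot(P[...,0]-.648,P[...,1]-.34)<.06)&(P[...,2]>.03); Q=P[m]; print("desc",len(Q),Q.min(0),Q.max(0),np.median(Q[Q[:,2]>.15],0))
cv2.imwrite("pics/t5.png",cv2.resize(c["image"][150:320,110:330],None,fx=3,fy=3,interpolation=cv2.INTER_CUBIC))
E
```

```text
clock: 13.2
eef_pos: [0.4047, 0.3731, 0.0581]
tool_rot: [0.641, 0.768, -0.004, -0.0]
ft_force: [0.1, -0.1, -0.7]
grip_width: 0.0321
grasp_force: 60.8
clock: 13.95
eef_pos: [0.4086, 0.3789, 0.2176]
tool_rot: [0.64, 0.768, 0.006, 0.001]
ft_force: [-0.1, 0.1, -0.5]
grip_width: 0.0748
grasp_force: 0.0
t 13.95 turn [ 0.008 -0.008  0.357] shift [-164.9  152.3  -22.4]
[[ 1.83590894e-04 -9.44788016e-01 -3.27682118e-01  8.40085721e-02]
 [ 9.99999595e-01  4.62028246e-04 -7.71869798e-04  2.61673943e-04]
 [ 8.80651730e-04 -3.27681844e-01  9.44787719e-01 -1.43232236e-01]
 [ 0.00000000e+00  0.00000000e+00  0.00000000e+00  1.00000000e+00]]
desc 747 [0.61628734 0.29548881 0.03008225] [0.68208072 0.36583981 0.19512561] [0.64901683 0.32752518 0.18911018]
```

View pics/t5.png

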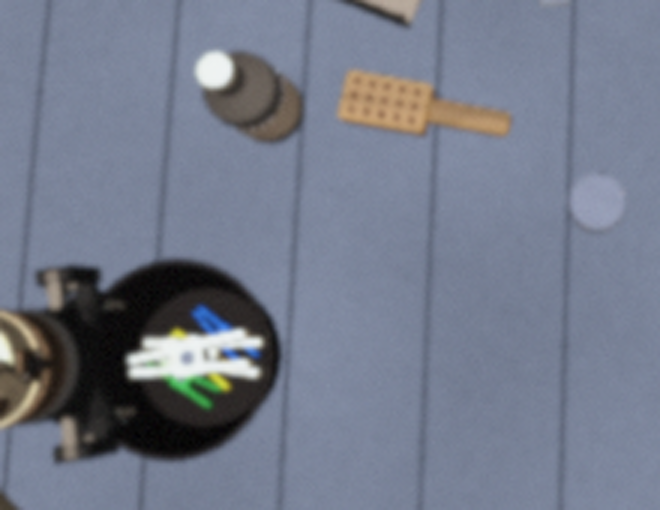

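```bash
python3 -c "
from h import *; print(bot.get_obs()['joint_pos']); goal(.6,.15,.2,-100.5)"
```

```text
[ 7.47643755e-01  3.53954397e-01  1.16488206e-01  1.32743717e+00
 -2.74946447e-05  2.13643585e+00]
t 14.05 turn [ 0.006  0.006 -2.776] shift [ 188.9 -230.8   14.2]
```

```bash
python3 -m creep '[[[0,0,0],[0,0,-0.174]],[[0,0,0],[0,0,-0.174]],[[0,0,0],[0,0,-0.174]],[[0,0,0],[0,0,-0.174]],[[0,0,0],[0,0,-0.174]],[[0,0,0],[0,0,-0.174]],[[0,0,0],[0,0,-0.174]],[[0,0,0],[0,0,-0.174]],[[0,0,0],[0,0,-0.174]],[[0,0,0],[0,0,-0.174]],[[0,0,0],[0,0,-0.174]],[[0,0,0],[0,0,-0.174]]]' && python3 -m creep '[[[0,0,0],[0,0,-0.174]],[[0,0,0],[0,0,-0.174]],[[0,0,0],[0,0,-0.174]],[[0,0,0],[0,0,-0.166]],[[47,0,2],[0,0,0]],[[47,-36,2],[0,0,0]],[[47,-48,2],[0,0,0]],[[40,-48,2],[0,0,0]],[[8,-50,2],[0,0,0]],[[0,-48,2],[0,0,0]],[[0,0,0],[0,0,0]]]'; python3 look.py brush_grip .025 pics/w6.png; python3 -c "
from h import *
c=cam('wrist'); P=cloud(c); m=(P[...,2]>.028)&(P[...,2]<.05)&(np.hypot(P[...,0]-.655,P[...,1]-.17)<.13); Q=P[m][:,:2]
r=cv2.minAreaRect(Q.astype(np.float32)); print(len(Q),r,cv2.boxPoints(r).round(3).tolist())
for n in ('brush_head_end','brush_handle_end'): print([onz(c,d['position'],.03).round(3) for d in vision.place_of(c,n)[:1]])
goal(.6,.15,.2,-100.5)"
```

```text
clock: 15.55
eef_pos: [0.4057, 0.3761, 0.2094]
tool_rot: [-0.345, 0.939, -0.001, -0.002]
ft_force: [-0.4, -0.4, 0.3]
grip_width: 0.0749
grasp_force: 0.0
clock: 16.92
eef_pos: [0.5967, 0.1512, 0.1956]
tool_rot: [-0.638, 0.77, 0.001, -0.002]
ft_force: [-1.0, -0.2, -0.5]
grip_width: 0.0751
grasp_force: 0.0
place [268. 242.] 0.75 [0.6592 0.2111 0.025 ]
[0.5942 0.1525 0.1972] [-0.004 -0.001 -1.   ] 0.07514913287238438 17.025
6824 ((0.691469132900238, 0.1905687004327774), (0.2133844643831253, 0.1281772255897522), 85.85529327392578) [[0.6200000047683716, 0.08900000154972076], [0.7480000257492065, 0.07999999821186066], [0.7630000114440918, 0.2919999957084656], [0.6349999904632568, 0.3019999861717224]]
[array([0.666, 0.253, 0.03 ])]
[array([0.634, 0.091, 0.03 ])]
t 17.18 turn [ 0.001 -0.     0.001] shift [ 2.3 -6.5 -0.6]
```

View pics/w6.png

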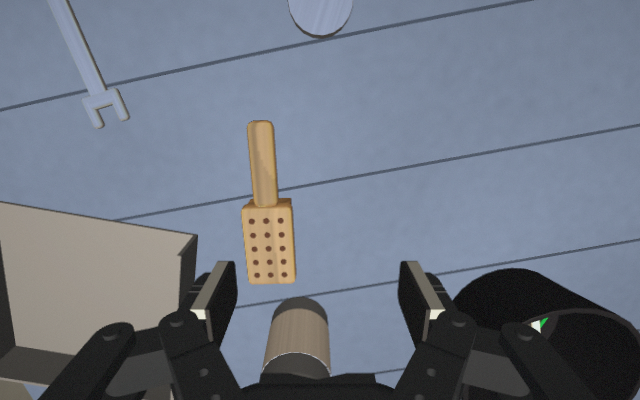

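```bash
python3 -c "
from h import *
c=cam('wrist')
a=[onz(c,q,.04)[:2] for q in [(243,208),(292,201),(296,281),(249,283)]]; print(np.round(a,4).tolist(),np.mean(a,0))
m=(np.array(a[0])+a[1])/2; n=(np.array(a[2])+a[3])/2; print(np.degrees(np.arctan2(*(m-n)[::-1])))
h=onz(c,(261,122),.035)[:2]; print(h, np.degrees(np.arctan2(*(h-np.mean(a,0))[::-1])))
P=cloud(c); hsv=cv2.cvtColor(c['image'],cv2.COLOR_BGR2HSV); Q=P[236:240,190:197].reshape(-1,3); print('pan',Q[::4].round(3).tolist())
goal(.655,.211,.012,-100.5)"
```

```text
[[0.6699, 0.1684], [0.6216, 0.17], [0.6358, 0.2578], [0.685, 0.2513]] [0.65308539 0.21184701]
-99.74699375554594
[0.63444015 0.0923484 ] -98.86829517724121
pan [[0.741, 0.197, 0.017], [0.741, 0.201, 0.009], [0.74, 0.198, 0.018], [0.742, 0.204, 0.005], [0.74, 0.2, 0.016], [0.744, 0.207, -0.001], [0.742, 0.203, 0.012]]
t 17.23 turn [0.    0.    0.001] shift [-67.6 -49.3 187.8]
```

```bash
python3 -m creep '[[[-34,-24,0],[0,0,-0.013]],[[-34,-24,0],[0,0,0]],[[0,0,45],[0,0,0]],[[0,0,50],[0,0,0]],[[0,0,50],[0,0,0]],[[0,0,25],[0,0,0]],[[0,0,16],[0,0,0]],[[0,0,0],[0,0,0]]]' 70 && python3 -c "
from h import *; goal(.653,.212,.011,-99.7)"
```

```text
clock: 18.23
eef_pos: [0.6537, 0.2116, 0.013]
tool_rot: [-0.645, 0.765, 0.0, -0.001]
ft_force: [-0.6, -0.2, -0.0]
grip_width: 0.0699
grasp_force: 0.0
t 18.23 turn [ 0.001 -0.001 -0.001] shift [-0.3  0.7  2. ]
```

```bash
python3 -m creep '[[[0,0,0],[0,0,0]],[[0,0,0],[0,0,0]],[[0,0,0],[0,0,0]],[[0,0,0],[0,0,0]]]' 35 && python3 -m creep '[[[0,0,-20],[0,0,0]],[[0,0,-40],[0,0,0]],[[0,0,-50],[0,0,0]],[[0,0,-50],[0,0,0]],[[0,0,-30],[0,0,0]],[[0,0,0],[0,0,0]]]' && python3 look.py brush_handle_end .2 pics/w7.png
```

```text
clock: 18.73
eef_pos: [0.6563, 0.212, 0.016]
tool_rot: [-0.644, 0.765, -0.001, 0.002]
ft_force: [0.2, 0.3, 6.5]
grip_width: 0.049
grasp_force: 65.1
clock: 19.48
eef_pos: [0.6562, 0.2119, 0.2069]
tool_rot: [-0.644, 0.765, -0.001, 0.003]
ft_force: [0.2, 0.2, -2.1]
grip_width: 0.0487
grasp_force: 64.4
[0.654  0.2112 0.202 ] [-0.002 -0.001 -1.   ] 0.049082910796215656 19.575
```

View pics/w7.png

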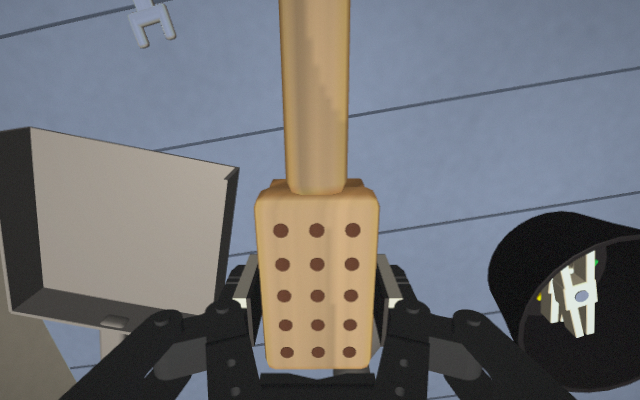

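```bash
python3 -c "
from h import *; goal(.4545,-.3265,.2,-96.4)"
```

```text
t 19.57 turn [ 0.002 -0.001 -0.059] shift [556.6 138.4   2. ]
```

```bash
python3 -m creep '[[[20,5,0],[0,0,-0.059]],[[53,13,0],[0,0,0]],[[53,13,0],[0,0,0]],[[53,13,0],[0,0,0]],[[53,13,0],[0,0,0]],[[53,13,0],[0,0,0]],[[53,13,0],[0,0,0]],[[53,13,0],[0,0,0]],[[53,13,0],[0,0,0]],[[53,13,0],[0,0,0]],[[53,13,0],[0,0,0]],[[6,3,0],[0,0,0]]]' && python3 -m creep '[[[0,0,0],[0,0,0]]]'
python3 - <<'E'
from h import *
goal(.4545,-.3265,.02,-96.4)
c=cam("wrist"); cv2.imwrite("pics/w8.png",c["image"])
hsv=cv2.cvtColor(c["image"],cv2.COLOR_BGR2HSV); P=cloud(c)
m=(hsv[...,1]>120)&(hsv[...,0]<25)&(P[...,2]>.048)&(P[...,2]<.06); Q=P[m][:,:2]
print(len(Q),cv2.boxPoints(cv2.minAreaRect(Q.astype(np.float32))).round(3).tolist() if len(Q) else 0)
E
```

```text
clock: 21.08
eef_pos: [0.4515, -0.3275, 0.2004]
tool_rot: [-0.665, 0.747, 0.002, -0.001]
ft_force: [-0.1, -0.2, -1.8]
grip_width: 0.0486
grasp_force: 64.3
clock: 21.2
eef_pos: [0.4531, -0.3247, 0.2012]
tool_rot: [-0.666, 0.746, 0.002, -0.0]
ft_force: [-0.4, -0.1, -1.2]
grip_width: 0.0488
grasp_force: 64.3
t 21.2 turn [ 0.004  0.003 -0.001] shift [  1.6  -1.6 181.2]
4362 [[0.35600000619888306, -0.4620000123977661], [0.5009999871253967, -0.47999998927116394], [0.527999997138977, -0.257999986410141], [0.38199999928474426, -0.23999999463558197]]
```

View pics/w8.png

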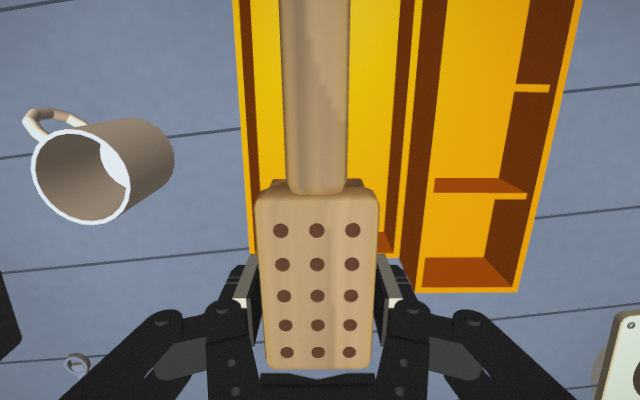

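```bash
python3 -m creep '[[[2,-2,40],[0,0,0]],[[0,0,50],[0,0,0]],[[0,0,40],[0,0,0]],[[0,0,30],[0,0,0]],[[0,0,14],[0,0,0]],[[0,0,5],[0,0,0]],[[0,0,0],[0,0,0]]]' && python3 -c "
from h import *; goal(.4545,-.3265,.02,-96.4)"
```

```text
clock: 22.12
eef_pos: [0.457, -0.3275, 0.0252]
tool_rot: [-0.667, 0.745, -0.001, 0.0]
ft_force: [1.0, 0.5, -1.2]
grip_width: 0.0488
grasp_force: 64.2
t 22.12 turn [-0.001 -0.001  0.001] shift [-0.7  2.6  5.2]
```

```bash
python3 -m creep '[[[0,0,2.5],[0,0,0]],[[0,0,1.5],[0,0,0]],[[0,0,0],[0,0,0]]]'
```

```text
clock: 22.5
eef_pos: [0.4566, -0.328, 0.0211]
tool_rot: [-0.666, 0.746, -0.001, 0.0]
ft_force: [0.4, -0.0, -0.7]
grip_width: 0.049
grasp_force: 64.4
```

Nearly touching; release and retreat.

```bash
python3 -m creep '[[[0,0,1],[0,0,0]],[[0,0,0],[0,0,0]],[[0,0,0],[0,0,0]],[[0,0,0],[0,0,0]]]' 62 && python3 -m creep '[[[0,0,-20],[0,0,0]],[[0,0,-40],[0,0,0]],[[0,0,-50],[0,0,0]],[[0,0,-50],[0,0,0]],[[-40,0,-20],[0,0,0]],[[-55,0,0],[0,0,0]],[[-55,0,0],[0,0,0]],[[-55,0,0],[0,0,0]],[[0,0,0],[0,0,0]]]'
python3 - <<'E'
from h import *
c=cam("top"); s=cam("scene"); a=cv2.resize(c["image"][150:340,110:510],(800,380)); b=s["image"][80:300,60:460]
cv2.imwrite("pics/f9.png",np.vstack([a,cv2.copyMakeBorder(b,0,0,0,400,0)]))
for n,z in [("pot",0),("caddy",0),("brush",.005),("wax_tin",0),("descaler",0),("mug",0),("brush_head_end",.035),("brush_handle_end",.035)]:
    print(n,[onz(k,d["position"],z).round(3)[:2] for k in (c,s) for d in vision.place_of(k,n)[:1]])
E
```

```text
clock: 23.0
eef_pos: [0.4562, -0.3275, 0.0195]
tool_rot: [-0.667, 0.745, -0.0, 0.0]
ft_force: [0.4, 0.3, -0.6]
grip_width: 0.0623
grasp_force: 0.0
clock: 24.12
eef_pos: [0.4791, -0.1205, 0.1997]
tool_rot: [-0.669, 0.743, 0.0, 0.0]
ft_force: [-0.6, -0.1, -0.4]
grip_width: 0.0617
grasp_force: 0.0
pot [array([0.416, 0.386]), array([0.407, 0.375])]
caddy [array([ 0.446, -0.365]), array([ 0.441, -0.369])]
brush [array([ 0.455, -0.37 ]), array([ 0.448, -0.367])]
wax_tin [array([0.569, 0.001]), array([ 0.575, -0.001])]
descaler [array([0.66, 0.34]), array([0.635, 0.329])]
mug [array([ 0.64 , -0.357]), array([ 0.637, -0.357])]
brush_head_end [array([ 0.457, -0.286])]
brush_handle_end [array([ 0.437, -0.442]), array([ 0.441, -0.455])]
```

View pics/f9.png

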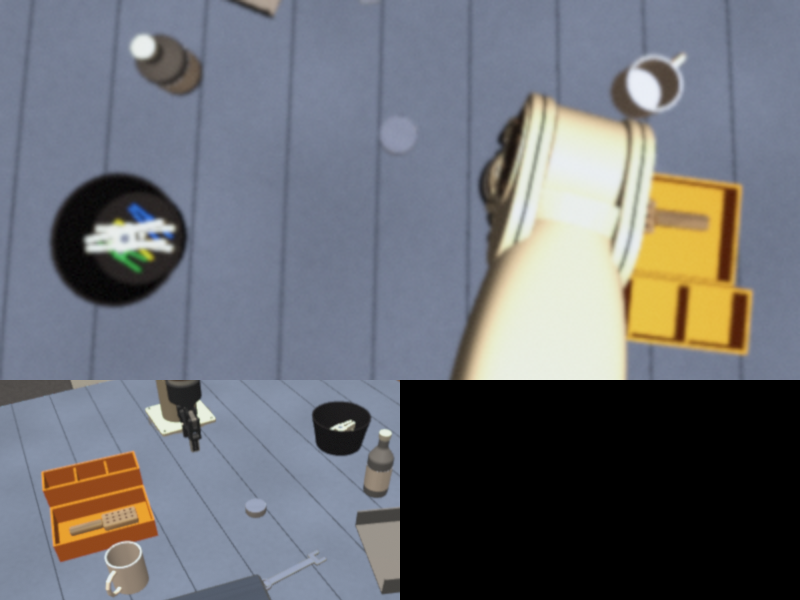

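The brush (around 105,522 in the composite) lies inside the tray. Both white pegs (130,238) are in the pot, and the other things haven't moved. The arm is clear of everything, so I'm handing in.

```bash
python3 -c "
from h import *; print(workorder.job_done())"
```

```text
the job is handed in; nothing more can be done
None
```

Both big pegs are in the black pot and the scrubbing brush lies fully inside the caddy's front tray; the pot, caddy and other things show no visible movement, and the job was handed in at about 25 s.

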